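# Sort the capped sample vials into their colour-coded stands

## Task

Stand each of the four sample vials on the front of the worktop in the vial stand whose colour matches its cap: white, black, blue and red. Keep the vials upright and set them down rather than letting them fall, so that each ends standing flat in the well of its stand; leave the small pink beaker where it is.

Things in the scene. Friction and masses are not known exactly. Their poses are not given: they have to be found in the camera images.
- vial_white: sample vial with a white screw cap, pale yellow sample in clear glass; 25 mm diameter (cap 23 mm), 59 mm tall with the cap, about 30 g, loose, standing on the front half of the worktop (not those at the back). Origin: centre of its underside; z up along its axis. Grip the glass or cap from above; fingertips 10 to 15 mm above its underside clear the rim of a stand.
- vial_black: sample vial with a black screw cap, amber glass; 25 mm diameter (cap 23 mm), 59 mm tall with the cap, about 30 g, loose, standing on the front half of the worktop (not those at the back). Origin: centre of its underside; z up along its axis. Grip the glass or cap from above; fingertips 10 to 15 mm above its underside clear the rim of a stand.
- vial_blue: sample vial with a blue screw cap, clear glass with a colourless sample; 25 mm diameter (cap 23 mm), 53 mm tall with the cap, about 30 g, loose, standing on the front half of the worktop (not those at the back). Origin: centre of its underside; z up along its axis. Grip the glass or cap from above; fingertips 10 to 15 mm above its underside clear the rim of a stand.
- vial_red: sample vial with a red screw cap, pink sample in clear glass; 25 mm diameter (cap 23 mm), 51 mm tall with the cap, about 30 g, loose, standing on the front half of the worktop (not those at the back). Origin: centre of its underside; z up along its axis. Grip the glass or cap from above; fingertips 10 to 15 mm above its underside clear the rim of a stand.
- stand_white: white plastic vial stand, fixed to the worktop: a low round dish 65 mm across and 11 mm tall, with a flat-floored round well about 48 mm wide whose floor is 4 mm above the underside (7 mm deep). Origin: centre of its underside on the surface, z up; a vial that stands in it has its underside 4 mm above this origin.
- stand_black: black plastic vial stand, fixed to the worktop: a low round dish 65 mm across and 11 mm tall, with a flat-floored round well about 48 mm wide whose floor is 4 mm above the underside (7 mm deep). Origin: centre of its underside on the surface, z up; a vial that stands in it has its underside 4 mm above this origin.
- stand_blue: blue plastic vial stand, fixed to the worktop: a low round dish 65 mm across and 11 mm tall, with a flat-floored round well about 48 mm wide whose floor is 4 mm above the underside (7 mm deep). Origin: centre of its underside on the surface, z up; a vial that stands in it has its underside 4 mm above this origin.
- stand_red: red plastic vial stand, fixed to the worktop: a low round dish 65 mm across and 11 mm tall, with a flat-floored round well about 48 mm wide whose floor is 4 mm above the underside (7 mm deep). Origin: centre of its underside on the surface, z up; a vial that stands in it has its underside 4 mm above this origin.
- beaker: small glass beaker with pink contents, 44 mm diameter, 56 mm tall, loose, a bystander that stands among the vials and stands and must stay where it is. Origin: centre of its underside, z up.
Not all that is in view belongs to the job. Leave any green or turquoise look-alike of the vial_blue alone.

How it is judged (in metres and radians):
At the end, for the whole second after the job is handed in: Each vial stands upright (within 0.12 rad) on the floor of the well of the stand of its cap's colour (under 14 mm off its centre, underside less than 8 mm above the stand's), released and at rest; the beaker is upright (0.2 rad) and within 25 mm of its start (horizontal distance between vial_white and stand_white below 0.014 m and z of vial_white in the frame of stand_white between 0 and 0.008 m and angle between each of vial_white, vial_black, vial_blue, vial_red's own z axis and vertical below 0.12 rad and linear speed of each of vial_white, vial_black, vial_blue, vial_red below 0.02 m/s and horizontal distance between vial_black and stand_black below 0.014 m and z of vial_black in the frame of stand_black between 0 and 0.008 m and horizontal distance between vial_blue and stand_blue below 0.014 m and z of vial_blue in the frame of stand_blue between 0 and 0.008 m and horizontal distance between vial_red and stand_red below 0.014 m and z of vial_red in the frame of stand_red between 0 and 0.008 m and distance of beaker from where it was at the start of the episode below 0.025 m and angle between beaker's own z axis and vertical below 0.2 rad); the robot touches nothing.
It fails at once if a vial is tipped over (tilted more than 0.6 rad) (angle between any of vial_white, vial_black, vial_blue, vial_red's own z axis and vertical above 0.6 rad).
It fails at once if a vial is let fall: more than 20 mm up, out of the fingers and moving faster than 0.4 m/s ((height (world z) of vial_white above 0.02 m and contact force between vial_white and the fingers below 0.01 N and linear speed of vial_white above 0.4 m/s) or (height (world z) of vial_black above 0.02 m and contact force between vial_black and the fingers below 0.01 N and linear speed of vial_black above 0.4 m/s) or (height (world z) of vial_blue above 0.02 m and contact force between vial_blue and the fingers below 0.01 N and linear speed of vial_blue above 0.4 m/s) or (height (world z) of vial_red above 0.02 m and contact force between vial_red and the fingers below 0.01 N and linear speed of vial_red above 0.4 m/s)).
It fails at once if the beaker is pushed more than 25 mm or tipped more than 0.5 rad (distance of beaker from where it was at the start of the episode above 0.025 m or angle between beaker's own z axis and vertical above 0.5 rad).
It also fails if it takes over 112 s, if anything falls off the work surface, if the arm or the gripper's body presses on something with over 40 N, if the wrist force passes 120 N, or if a joint passes its speed limit or range.

## Robot

A 6-joint arm with a two-finger parallel gripper is mounted at the origin on a cart in front of the work surface, level with it; the furniture and walls round the work are solid. World frame = base frame: x ahead of the robot, y to its left, z up, the work surface at z = 0. Lengths are in mm, angles in rad, forces in N, time in s.
With the tool pointing down it reaches from about 350 to 975 mm from the base axis. Payload 7.1 kg.
Tool frame: the origin (TCP) lies at the very end of the fingers, on their centre line; the grasp point (between the pads) lies 19 mm behind it; y points along the fingers, x is the direction in which the jaws open and shut, and the axes are right-handed (so a half turn about y gives the same grasp; the last joint's range is limited). The gripper opens to 88 mm and grips with 3 to 60 N. Pads are 20 mm wide; open, the fingers measure 115 mm over their backs; the gripper's body (75 mm by 178 mm) begins 61 mm behind the grasp point.
Start: joints at [-1.18, 0.423, 1.63, -0, 1.089, -0.019], TCP at [249.031, -573.226, 222.675] pointing down, gripper open.
Joint ranges: [-3, 3], [-0.9, 2.11], [0.09, 2.58], [-1.31, 4.45], [0.11, 2.69], [-2.54, 2.54]. Speed limits (rad/s): [2.39, 2.39, 3.01, 3.14, 3.14, 3.14].

## Interface

Orientations are given as a rotation vector (axis times angle).
In Python, from workcell import ctrl gives the robot as it stands. The module is installed in compiled form; this text tells all that it offers.
- The arm moves only by the tool jog_arm, never from a script. Its argument "steps" is a list of rows, each an object with "turn": the turn, a rotation vector about the world's x, y, z scaled (see below), a list of three; "dp": the shift along the world's x, y, z scaled (see below), a list of three; "claw": the opening, from 0 (shut) to 1 (fully open). In form: [{"turn": [wx, wy, wz], "dp": [x, y, z], "claw": claw}, ...]. A call has 1 to 12 rows; each row is the pose to reach, as a shift and turn from the pose measured when the call began, turning the shorter way round; what a row does not reach only later rows make up. The controller multiplies each number of a shift by 80 mm and each number of a turn by pi rad. A row lasts 1/12 s, in which the tool goes at most 41.7 mm and 7.16 degrees, less where a joint would pass 70% of its speed; a pose out of reach is approached as far as the arm can. A call with a number of a shift or a turn outside -1 to 1 is refused whole. A call with a gripper value outside its range is refused whole. The fingers move at their own pace and stop on an object; the grip force is fixed at half the most. Time passes only in rows, so rows that repeat a pose let the fingers close. It gives the time, the measured TCP pose, the force and the opening at its end, in the units of the state.
- ctrl.get_obs(): the state, without advancing time (a new reading comes with each control period).
- ctrl.get_image(name): name is "side" or "top" or "wrist"; returns a dict with "img" (420x560x3 uint8, red, green, blue), "range_z" (420x560 float32, mm along the optical axis (not along the pixel's ray), 0 where there is no reading), "fovy" (degrees; the focal length in pixels is half the picture's height over the tangent of half this angle, whatever the lens; pixels are square), "cx", "cy" (the principal point, pixels), "camera_from_world" (4x4, takes a point from world to camera coordinates); the wrist camera has in their place "hand_eye" (4x4, takes a point from camera to tool coordinates, whose origin is the TCP and whose axes are the tool frame's). Camera axes: x right, y down, z forward; pixel columns grow to the right and rows downward; lengths in mm; the calibration is good to about 2 mm. A picture is of the moment at which its call begins: read the wrist's pose just before it.
- ctrl.close_job(): hands the job in, once; it reports no verdict.
The state is a dict: "t": time; "qpos": joint angles; "qvel": joint speeds; "joint_torque": joint torques, N m; "ee_pos": TCP position; "orientation": TCP orientation; "ft_force": force on the tool from outside, world axes, zero at the start; "moment": the same for the moment, N m; "width": finger opening in mm.
Only numpy, scipy, OpenCV 4.12 (cv2) and the standard library are available. Lean on these libraries where they do the work, as an engineer would, in place of code of your own. Each camera call takes 0.05 s, during which the arm holds its last target.

## Working session

There is one attempt and no reset: what is moved stays moved. The work goes in short steps, Python scripts to look and compute and a tool call to move; the robot and the scene stay as the last step left them, time stands still between calls to the robot, and variables do not carry over. Pictures are saved under pics/ and viewed, and the job is handed in when it is done.

Besides the shell and the picture viewer there is one more tool, called after "Emit:" by a JSON object that holds its "op" and its "data". jog_arm: Moves the arm, as the interface text tells. Its arguments: {"type":"object","properties":{"steps":{"type":"array","items":{"type":"object","properties":{"turn":{"type":"array","items":{"type":"number"}},"dp":{"type":"array","items":{"type":"number"}},"claw":{"type":"number"}}}}},"required":["steps"]}

```bash
mkdir -p pics
cat > h.py <<'E'
import numpy as np, cv2
from workcell import ctrl
def save(name,fn):
    o=ctrl.get_obs(); d=ctrl.get_image(name); d['obs']=o
    cv2.imwrite('pics/'+fn+'.png',cv2.cvtColor(d['img'],cv2.COLOR_RGB2BGR))
    np.save('pics/'+fn+'.npy',d,allow_pickle=True); return d
def world(d,u,v,z=None):
    f=210/np.tan(np.radians(d['fovy'])/2)
    T=np.linalg.inv(d['camera_from_world'])
    ray=np.array([(u-d['cx'])/f,(v-d['cy'])/f,1])
    if z is None: s=d['range_z'][int(round(v)),int(round(u))]
    else: s=(z-T[2,3])/(T[:3,:3]@ray)[2]
    return T[:3,:3]@(ray*s)+T[:3,3]
E
python3 - <<'E'
from h import *
o=ctrl.get_obs(); print({k:np.round(v,3) for k,v in o.items()})
for n in ['top','side','wrist']:
    d=save(n,n+'0'); print(n,d['fovy'],d['cx'],d['cy']); print(np.round(d.get('camera_from_world',d.get('hand_eye')),3))
E
```

```text
{'t': np.float64(0.0), 'qpos': array([-1.18 ,  0.424,  1.631, -0.   ,  1.089, -0.019]), 'qvel': array([ 0.002,  0.   ,  0.   , -0.001,  0.001,  0.   ]), 'joint_torque': array([ 1.0000e-03, -5.4463e+01, -2.7367e+01,  6.4000e-02,  2.3000e-02,
       -0.0000e+00]), 'ee_pos': array([ 248.811, -572.718,  221.907]), 'orientation': array([-1.375,  0.903, -0.901]), 'ft_force': array([ 0.223, -0.28 , -0.357]), 'moment': array([-0.01 ,  0.044,  0.017]), 'width': np.float64(87.276)}
top 55.818476935645954 275.36416300646385 209.34729617459539
[[-1.40000e-02 -1.00000e+00  0.00000e+00  5.79950e+01]
 [-9.81000e-01  1.30000e-02 -1.96000e-01  4.95287e+02]
 [ 1.96000e-01 -3.00000e-03 -9.81000e-01  9.94182e+02]
 [ 0.00000e+00  0.00000e+00  0.00000e+00  1.00000e+00]]
side 51.9687180753904 282.97414342808213 215.57017306125803
[[ 9.980000e-01 -5.100000e-02  2.300000e-02 -4.798370e+02]
 [-1.300000e-02 -6.050000e-01 -7.960000e-01  6.644600e+01]
 [ 5.400000e-02  7.950000e-01 -6.040000e-01  1.139438e+03]
 [ 0.000000e+00  0.000000e+00  0.000000e+00  1.000000e+00]]
wrist 71.1873215006113 276.2110248112194 210.21896431806982
[[ 1.00000e+00  0.00000e+00  1.00000e-03 -5.43000e-01]
 [-0.00000e+00 -2.80000e-01  9.60000e-01 -1.63373e+02]
 [ 0.00000e+00 -9.60000e-01 -2.80000e-01  7.68720e+01]
 [ 0.00000e+00  0.00000e+00  0.00000e+00  1.00000e+00]]
```

View pics/top0.png

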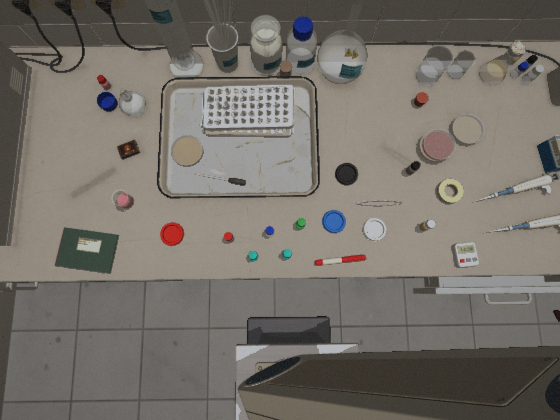

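View pics/side0.png

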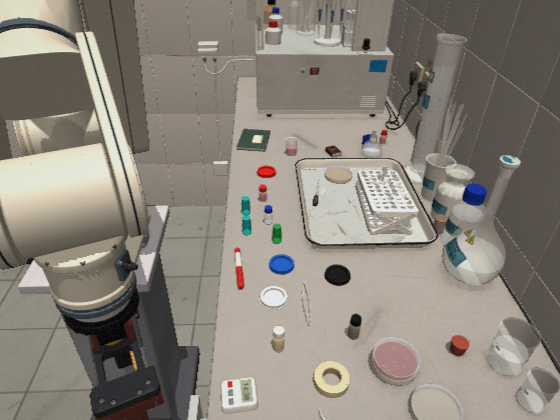

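The top view shows these items:

| Item | Pixel (u, v) |
|---|---|
| Red stand | 172,234 |
| Blue stand | 334,221 |
| White stand | 375,229 |
| Black stand | 346,174 |
| Red vial | 229,237 |
| Blue vial | 269,231 |
| White vial | 429,225 |
| Black vial | 413,168 |
| Beaker | 123,200 |

There are green and teal look-alikes near the blue vial. I'll enlarge crops to measure the centres.

Run:
```python
import cv2
for nm,(x0,y0) in {'A':(90,180),'B':(210,150),'C':(320,150)}.items():
    im=cv2.imread('pics/top0.png')[y0:y0+115,x0:x0+130]
    im=cv2.resize(im,None,fx=6,fy=5.2*6/5.2*0+5.2 if 0 else 5,interpolation=cv2.INTER_CUBIC)
    for k in range(0,130,10): cv2.putText(im,str(x0+k),(k*6,8),0,.3,(0,0,255),1); cv2.line(im,(k*6,10),(k*6,16),(0,0,255),1)
    for k in range(0,115,10): cv2.putText(im,str(y0+k),(0,k*5+4),0,.3,(0,0,255),1); cv2.line(im,(20,k*5),(26,k*5),(0,0,255),1)
    cv2.imwrite(f'pics/crop{nm}.png',im)
```

```text
(no output)
```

View pics/cropA.png

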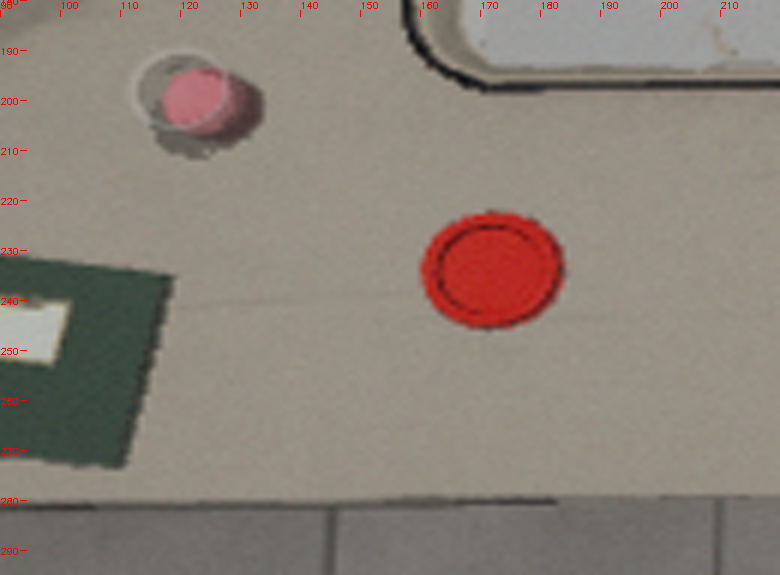

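View pics/cropB.png

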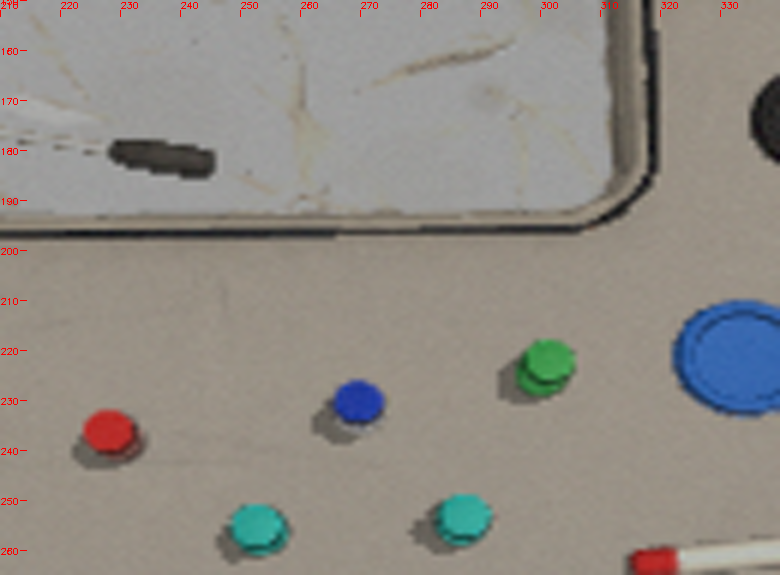

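View pics/cropC.png

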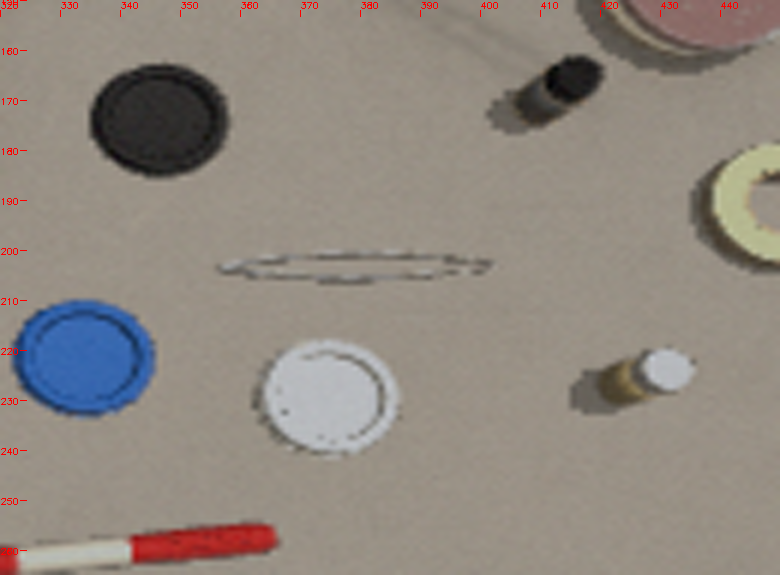

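Run:
```python
from h import *
d=np.load('pics/top0.npy',allow_pickle=True).item()
from scipy.spatial.transform import Rotation as R
for n,u,v,z in [('vr',228,236.4,51),('vb',269.8,230.2,53),('vw',431.3,224,59),('vk',415.7,166,59),('sr',172.1,233.9,11),('sb',333.9,221.4,11),('sw',375,229.4,11),('sk',346.5,174.1,11),('green',301.5,222,53),('teal1',253,255,53),('teal2',287.5,253,53),('beaker',120,197.5,56),('tape',442,190,10),('dish',437,145,10)]:
    print(n,np.round(world(d,u,v,z),0),'depth:',np.round(world(d,u,v),0))
print(np.round(R.from_rotvec(ctrl.get_obs()['orientation']).as_matrix(),3))
# depth-map of the front: max heights
```

```text
vr [426. 175.  51.] depth: [426. 175.  47.]
vb [440.  66.  53.] depth: [440.  67.  52.]
vw [ 450. -351.   59.] depth: [ 450. -352.   57.]
vk [ 607. -324.   59.] depth: [ 607. -324.   59.]
sr [440. 330.  11.] depth: [442. 334.  -2.]
sb [ 468. -107.   11.] depth: [ 469. -108.    3.]
sw [ 445. -217.   11.] depth: [ 446. -219.    3.]
sk [ 601. -148.   11.] depth: [ 603. -149.    5.]
green [461. -16.  53.] depth: [460. -16.  55.]
teal1 [377. 110.  53.] depth: [377. 110.  56.]
teal2 [381.  22.  53.] depth: [381.  22.  50.]
beaker [532. 459.  56.] depth: [539. 471.  26.]
tape [ 552. -409.   10.] depth: [ 550. -406.   18.]
dish [ 683. -408.   10.] depth: [ 673. -396.   36.]
[[ 0.398 -0.     0.917]
 [-0.917  0.001  0.398]
 [-0.001 -1.     0.   ]]
```

View pics/wrist0.png

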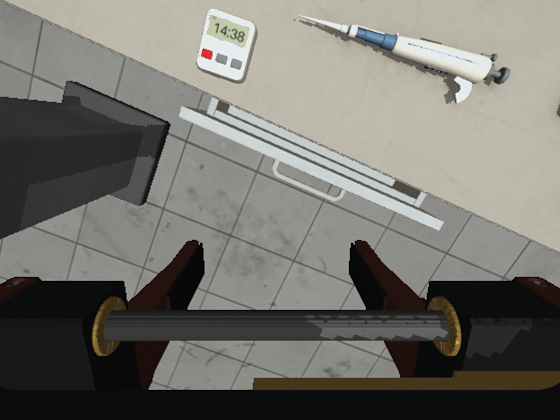

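Every position agrees with its expected height and size, and all are within reach. The jaws lie along (0.4, -0.92), which clears all the neighbours, so I'll keep this orientation throughout. I'm starting with the white vial at (450, -351).

Emit:
{"op": "jog_arm", "data": {"steps": [{"dp": [0.4,0.4,-0.3],"turn": [0,0,0],"claw": 0.6},{"dp": [0.8,0.8,-0.6],"turn": [0,0,0],"claw": 0.6},{"dp": [1,1,-0.75],"turn": [0,0,0],"claw": 0.6},{"dp": [1,1,-0.75],"turn": [0,0,0],"claw": 0.6}]}}

```text
t: 0.48
ee_pos: [330.3, -487.1, 158.3]
orientation: [-1.372, 0.905, -0.894]
ft_force: [-0.8, 0.4, -1.0]
width: 64.7
```

Emit:
{"op": "jog_arm", "data": {"steps": [{"dp": [0.4,0.4,-0.2],"turn": [0,0,0],"claw": 0.6},{"dp": [0.8,0.8,-0.4],"turn": [0,0,0],"claw": 0.6},{"dp": [1,1,-0.5],"turn": [0,0,0],"claw": 0.6},{"dp": [1,1,-0.5],"turn": [0,0,0],"claw": 0.6},{"dp": [1,1,-0.5],"turn": [0,0,0],"claw": 0.6}]}}

```text
t: 0.9
ee_pos: [410.9, -405.6, 117.5]
orientation: [-1.373, 0.904, -0.889]
ft_force: [0.3, 0.0, -0.2]
width: 52.4
```

Emit:
{"op": "jog_arm", "data": {"steps": [{"dp": [0.25,0.34,0],"turn": [0,0,0],"claw": 0.6},{"dp": [0.489,0.683,0],"turn": [0,0,0],"claw": 0.6},{"dp": [0.489,0.683,0],"turn": [0,0,0],"claw": 0.6},{"dp": [0.489,0.683,0],"turn": [0,0,0],"claw": 0.6},{"dp": [0.489,0.683,0],"turn": [0,0,0],"claw": 0.6}]}}

```text
t: 1.32
ee_pos: [449.7, -352.5, 118.2]
orientation: [-1.373, 0.904, -0.89]
ft_force: [0.5, 0.5, -0.2]
width: 52.7
```

Run:
```python
from h import *
from scipy.spatial.transform import Rotation as R
d=save('wrist','w1'); o=d['obs']; print(o['ee_pos'],o['width']);r=R.from_rotvec(o['orientation']).as_matrix();print(r.round(3))
f=210/np.tan(np.radians(d['fovy'])/2)
H=np.linalg.inv(d['hand_eye'])
for w in [(450,-351,59),(450,-351,0),(445,-217,11)]:
    t=r.T@(np.array(w)-o['ee_pos']); c=H[:3,:3]@t+H[:3,3]; print(w,c[:2]/c[2]*f+[d['cx'],d['cy']])
```

```text
[ 449.66184986 -352.47070035  118.17675101] 52.65703307406396
[[ 0.404 -0.004  0.915]
 [-0.915  0.008  0.404]
 [-0.009 -1.    -0.001]]
(450, -351, 59) [275.91599184 223.30592734]
(450, -351, 0) [276.4931036  204.07923216]
(445, -217, 11) [140.0828907  154.46925696]
```

View pics/w1.png

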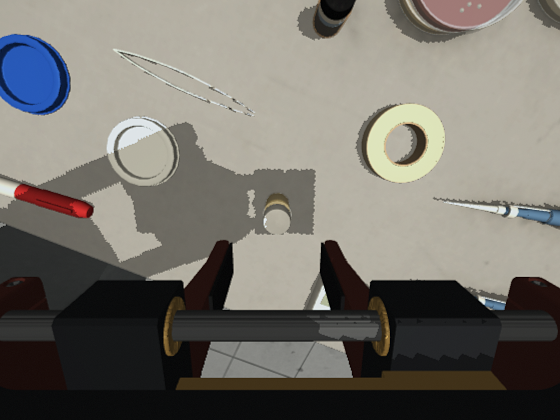

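The wrist view shows the white cap at (277,221) against a predicted (276,223), and the white stand at (143,151) against (140,154). The measurements agree within about 2 mm, so I'm descending.

Emit:
{"op": "jog_arm", "data": {"steps": [{"dp": [0,0.01,-0.4],"turn": [0,0,0],"claw": 0.6},{"dp": [0,0.015,-0.8],"turn": [0,0,0],"claw": 0.6},{"dp": [0,0.015,-1],"turn": [0,0,0],"claw": 0.6},{"dp": [0,0.015,-1],"turn": [0,0,0],"claw": 0.6},{"dp": [0,0.015,-1],"turn": [0,0,0],"claw": 0.6}]}}

```text
t: 1.78
ee_pos: [448.4, -352.2, 37.6]
orientation: [-1.372, 0.907, -0.891]
ft_force: [-0.1, -0.3, 0.1]
width: 52.7
```

Emit:
{"op": "jog_arm", "data": {"steps": [{"dp": [0.02,0.015,-0.2],"turn": [0,0,0],"claw": 0.6},{"dp": [0.02,0.015,-0.31],"turn": [0,0,0],"claw": 0.6},{"dp": [0.02,0.015,-0.31],"turn": [0,0,0],"claw": 0.6},{"dp": [0.02,0.015,-0.31],"turn": [0,0,0],"claw": 0.4},{"dp": [0.02,0.015,-0.31],"turn": [0,0,0],"claw": 0.3},{"dp": [0.02,0.015,-0.31],"turn": [0,0,0],"claw": 0.2},{"dp": [0.02,0.015,-0.31],"turn": [0,0,0],"claw": 0},{"dp": [0.02,0.015,-0.31],"turn": [0,0,0],"claw": 0},{"dp": [0.02,0.015,-0.31],"turn": [0,0,0],"claw": 0},{"dp": [0.02,0.015,-0.31],"turn": [0,0,0],"claw": 0}]}}

```text
t: 2.62
ee_pos: [450.3, -351.3, 13.4]
orientation: [-1.372, 0.906, -0.892]
ft_force: [-0.3, 0.2, 5.8]
width: 24.5
```

Emit:
{"op": "jog_arm", "data": {"steps": [{"dp": [0,0,0.2],"turn": [0,0,0],"claw": 0},{"dp": [0,0,0.5],"turn": [0,0,0],"claw": 0},{"dp": [0,0.3,0.5],"turn": [0,0,0],"claw": 0},{"dp": [-0.03,0.6,0.5],"turn": [0,0,0],"claw": 0},{"dp": [-0.05,0.9,0.5],"turn": [0,0,0],"claw": 0},{"dp": [-0.05,1,0.5],"turn": [0,0,0],"claw": 0},{"dp": [-0.05,1,0.5],"turn": [0,0,0],"claw": 0},{"dp": [-0.05,1,0.5],"turn": [0,0,0],"claw": 0}]}}

```text
t: 3.28
ee_pos: [446.8, -271.6, 53.6]
orientation: [-1.373, 0.905, -0.891]
ft_force: [-0.2, -0.4, -0.3]
width: 24.1
```

Emit:
{"op": "jog_arm", "data": {"steps": [{"dp": [0,0.3,0],"turn": [0,0,0],"claw": 0},{"dp": [-0.01,0.6,0],"turn": [0,0,0],"claw": 0},{"dp": [-0.01,0.675,0],"turn": [0,0,0],"claw": 0},{"dp": [-0.01,0.675,0],"turn": [0,0,0],"claw": 0},{"dp": [-0.01,0.675,0],"turn": [0,0,0],"claw": 0},{"dp": [-0.01,0.675,0],"turn": [0,0,0],"claw": 0}]}}

```text
t: 3.78
ee_pos: [446.8, -219.0, 53.7]
orientation: [-1.373, 0.904, -0.893]
ft_force: [0.5, 0.8, -0.7]
width: 23.8
```

Run:
```python
from h import *
d=save('wrist','w2'); print(d['obs']['ee_pos'],d['obs']['orientation'],d['obs']['width'])
```

```text
[ 446.77367257 -218.9799336    53.66848346] [-1.37260884  0.90408615 -0.89281981] 23.822631132533708
```

View pics/w2.png

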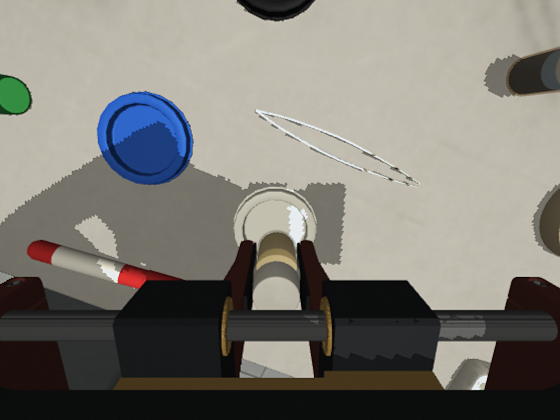

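The white vial is held over its stand, which is centred at (275,225) with the vial at column 277. I'm lowering it.

Emit:
{"op": "jog_arm", "data": {"steps": [{"dp": [-0.01,0.01,-0.2],"turn": [0,0,0],"claw": 0},{"dp": [-0.01,0.01,-0.35],"turn": [0,0,0],"claw": 0},{"dp": [-0.01,0.01,-0.42],"turn": [0,0,0],"claw": 0},{"dp": [-0.01,0.01,-0.445],"turn": [0,0,0],"claw": 0},{"dp": [-0.01,0.01,-0.445],"turn": [0,0,0],"claw": 0},{"dp": [-0.01,0.01,-0.445],"turn": [0,0,0],"claw": 0}]}}

```text
t: 4.33
ee_pos: [445.8, -218.3, 17.9]
orientation: [-1.372, 0.905, -0.893]
ft_force: [1.0, 1.4, 0.2]
width: 24.5
```

Emit:
{"op": "jog_arm", "data": {"steps": [{"dp": [0,0,-0.01],"turn": [0,0,0],"claw": 0},{"dp": [0,0,-0.01],"turn": [0,0,0],"claw": 0.3},{"dp": [0,0,-0.01],"turn": [0,0,0],"claw": 0.35},{"dp": [0,0,-0.01],"turn": [0,0,0],"claw": 0.5},{"dp": [0,0,-0.01],"turn": [0,0,0],"claw": 0.6},{"dp": [0,0,-0.01],"turn": [0,0,0],"claw": 0.6},{"dp": [0,0,-0.01],"turn": [0,0,0],"claw": 0.6},{"dp": [0,0,0.2],"turn": [0,0,0],"claw": 0.6},{"dp": [0,0,0.5],"turn": [0,0,0],"claw": 0.6},{"dp": [0,0,0.9],"turn": [0,0,0],"claw": 0.6},{"dp": [0,0,1],"turn": [0,0,0],"claw": 0.6},{"dp": [0,0,1],"turn": [0,0,0],"claw": 0.6}]}}

```text
t: 5.33
ee_pos: [447.4, -219.2, 100.1]
orientation: [-1.372, 0.901, -0.897]
ft_force: [0.6, -0.2, 0.9]
width: 52.8
```

Run:
```python
from h import *
d=save('wrist','w3'); print(d['obs']['ee_pos'],d['obs']['orientation'],d['obs']['width'])
```

```text
[ 447.36848637 -219.19117763  100.07015723] [-1.37201602  0.90078884 -0.89675722] 52.77964131644204
```

View pics/w3.png

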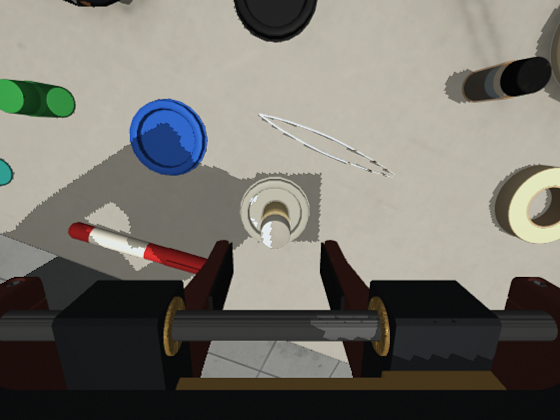

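The white vial stands in its well: stand centre (275,212), vial base about (275,210). The black vial at (607,-324) is next.

Emit:
{"op": "jog_arm", "data": {"steps": [{"dp": [0.4,-0.26,0],"turn": [0,0,0],"claw": 0.6},{"dp": [0.8,-0.53,0],"turn": [0,0,0],"claw": 0.6},{"dp": [1,-0.66,0],"turn": [0,0,0],"claw": 0.6},{"dp": [1,-0.66,0],"turn": [0,0,0],"claw": 0.6},{"dp": [1,-0.66,0],"turn": [0,0,0],"claw": 0.6}]}}

```text
t: 5.8
ee_pos: [525.7, -271.2, 96.5]
orientation: [-1.372, 0.906, -0.893]
ft_force: [-1.4, 0.3, -0.4]
width: 52.4
```

Emit:
{"op": "jog_arm", "data": {"steps": [{"dp": [0.4,-0.26,0],"turn": [0,0,0],"claw": 0.6},{"dp": [0.8,-0.53,0],"turn": [0,0,0],"claw": 0.6},{"dp": [1,-0.66,0],"turn": [0,0,0],"claw": 0.6},{"dp": [1,-0.66,0],"turn": [0,0,0],"claw": 0.6},{"dp": [1,-0.66,0],"turn": [0,0,0],"claw": 0.6},{"dp": [1,-0.66,0],"turn": [0,0,0],"claw": 0.6}]}}

```text
t: 6.3
ee_pos: [603.2, -322.5, 94.9]
orientation: [-1.373, 0.909, -0.889]
ft_force: [-0.3, 1.0, -0.2]
width: 52.6
```

```bash
cat >> h.py <<'E'
def proj(d,w):
    from scipy.spatial.transform import Rotation as R
    o=d['obs'];r=R.from_rotvec(o['orientation']).as_matrix()
    f=210/np.tan(np.radians(d['fovy'])/2); H=np.linalg.inv(d['hand_eye'])
    c=H[:3,:3]@(r.T@(np.array(w)-o['ee_pos']))+H[:3,3]; return (c[:2]/c[2]*f+[d['cx'],d['cy']]).round(1)
E
python3 - <<'E'
from h import *
d=save('wrist','w4'); print(d['obs']['ee_pos'],d['obs']['orientation'],d['obs']['width'])
print(proj(d,(607,-324,59)),proj(d,(601,-148,11)))
E
```

```text
[ 603.24006443 -322.46123212   94.94080368] [-1.37273392  0.9088651  -0.88901767] 52.62619686107095
[281.5 231.1] [ 82.8 135.2]
```

View pics/w4.png

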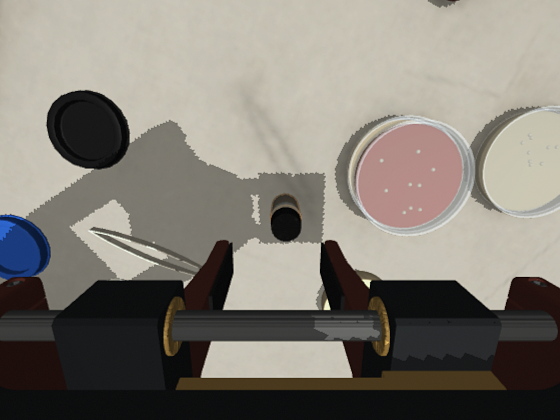

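The black cap is at (286,224) against a predicted (281,231), so it is about 3 mm farther out than measured. I'll aim at (609,-325) and for the stand at (603,-149).

Emit:
{"op": "jog_arm", "data": {"steps": [{"dp": [0.07,-0.03,-0.15],"turn": [0,0,0],"claw": 0.6},{"dp": [0.07,-0.03,-0.4],"turn": [0,0,0],"claw": 0.6},{"dp": [0.07,-0.03,-0.7],"turn": [0,0,0],"claw": 0.6},{"dp": [0.07,-0.03,-0.9],"turn": [0,0,0],"claw": 0.6},{"dp": [0.07,-0.03,-1],"turn": [0,0,0],"claw": 0.6},{"dp": [0.07,-0.03,-1],"turn": [0,0,0],"claw": 0.6},{"dp": [0.07,-0.03,-1],"turn": [0,0,0],"claw": 0.6}]}}

```text
t: 6.93
ee_pos: [608.8, -324.8, 15.1]
orientation: [-1.373, 0.909, -0.889]
ft_force: [0.5, 0.4, 0.3]
width: 52.5
```

Emit:
{"op": "jog_arm", "data": {"steps": [{"dp": [0,0,-0.03],"turn": [0,0,0],"claw": 0.45},{"dp": [0,0,-0.03],"turn": [0,0,0],"claw": 0.35},{"dp": [0,0,-0.03],"turn": [0,0,0],"claw": 0.25},{"dp": [0,0,-0.03],"turn": [0,0,0],"claw": 0.1},{"dp": [0,0,-0.03],"turn": [0,0,0],"claw": 0},{"dp": [0,0,-0.03],"turn": [0,0,0],"claw": 0},{"dp": [0,0,-0.03],"turn": [0,0,0],"claw": 0}]}}

```text
t: 7.52
ee_pos: [609.2, -325.0, 13.4]
orientation: [-1.373, 0.908, -0.89]
ft_force: [-0.9, -0.7, 4.5]
width: 24.8
```

Emit:
{"op": "jog_arm", "data": {"steps": [{"dp": [0,0,0.2],"turn": [0,0,0],"claw": 0},{"dp": [0,0,0.5],"turn": [0,0,0],"claw": 0},{"dp": [0,0.3,0.5],"turn": [0,0,0],"claw": 0},{"dp": [-0.03,0.6,0.5],"turn": [0,0,0],"claw": 0},{"dp": [-0.05,0.9,0.5],"turn": [0,0,0],"claw": 0},{"dp": [-0.05,1,0.5],"turn": [0,0,0],"claw": 0},{"dp": [-0.05,1,0.5],"turn": [0,0,0],"claw": 0},{"dp": [-0.05,1,0.5],"turn": [0,0,0],"claw": 0}]}}

```text
t: 8.18
ee_pos: [605.8, -245.3, 54.0]
orientation: [-1.373, 0.906, -0.89]
ft_force: [0.9, 0.5, -0.5]
width: 24.6
```

Emit:
{"op": "jog_arm", "data": {"steps": [{"dp": [0,0.3,0],"turn": [0,0,0],"claw": 0},{"dp": [-0.01,0.6,0],"turn": [0,0,0],"claw": 0},{"dp": [-0.02,0.9,0],"turn": [0,0,0],"claw": 0},{"dp": [-0.02,1,0],"turn": [0,0,0],"claw": 0},{"dp": [-0.02,1,0],"turn": [0,0,0],"claw": 0},{"dp": [-0.02,1,0],"turn": [0,0,0],"claw": 0}]}}

```text
t: 8.68
ee_pos: [604.8, -166.4, 54.3]
orientation: [-1.373, 0.905, -0.89]
ft_force: [0.5, -0.8, -0.1]
width: 24.0
```

Emit:
{"op": "jog_arm", "data": {"steps": [{"dp": [-0.01,0.15,0],"turn": [0,0,0],"claw": 0},{"dp": [-0.02,0.22,0],"turn": [0,0,0],"claw": 0},{"dp": [-0.02,0.22,0],"turn": [0,0,0],"claw": 0},{"dp": [-0.02,0.22,0],"turn": [0,0,0],"claw": 0}]}}

```text
t: 9.02
ee_pos: [603.1, -148.9, 54.2]
orientation: [-1.374, 0.905, -0.89]
ft_force: [0.0, 0.4, 0.0]
width: 23.8
```

Run:
```python
from h import *
d=save('wrist','w5'); print(d['obs']['ee_pos'],d['obs']['orientation'],d['obs']['width'])
e=d['obs']['ee_pos']; print(proj(d,(e[0],e[1],11)))
```

```text
[ 603.08323423 -148.879772     54.19139957] [-1.37352915  0.90543015 -0.89019047] 23.849600597409356
[277.4 231.3]
```

View pics/w5.png

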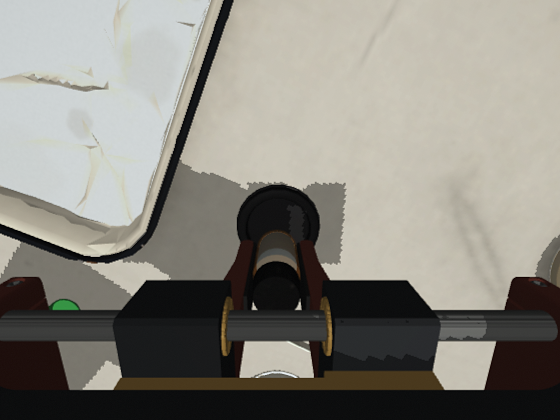

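The black stand is centred about (278,225) against a grip axis at (277,231), so I'm nudging 2 mm outward and lowering.

Emit:
{"op": "jog_arm", "data": {"steps": [{"dp": [0.03,0.01,-0.2],"turn": [0,0,0],"claw": 0},{"dp": [0.03,0.01,-0.35],"turn": [0,0,0],"claw": 0},{"dp": [0.03,0.01,-0.42],"turn": [0,0,0],"claw": 0},{"dp": [0.03,0.01,-0.455],"turn": [0,0,0],"claw": 0},{"dp": [0.03,0.01,-0.455],"turn": [0,0,0],"claw": 0},{"dp": [0.03,0.01,-0.455],"turn": [0,0,0],"claw": 0}]}}

```text
t: 9.57
ee_pos: [605.4, -148.3, 17.7]
orientation: [-1.373, 0.906, -0.89]
ft_force: [-0.2, -0.3, -0.3]
width: 24.2
```

Emit:
{"op": "jog_arm", "data": {"steps": [{"dp": [0,0,-0.01],"turn": [0,0,0],"claw": 0},{"dp": [0,0,-0.01],"turn": [0,0,0],"claw": 0.3},{"dp": [0,0,-0.01],"turn": [0,0,0],"claw": 0.35},{"dp": [0,0,-0.01],"turn": [0,0,0],"claw": 0.5},{"dp": [0,0,-0.01],"turn": [0,0,0],"claw": 0.6},{"dp": [0,0,-0.01],"turn": [0,0,0],"claw": 0.6},{"dp": [0,0,-0.01],"turn": [0,0,0],"claw": 0.6},{"dp": [0,0,0.2],"turn": [0,0,0],"claw": 0.6},{"dp": [0,0,0.5],"turn": [0,0,0],"claw": 0.6},{"dp": [0,0,0.9],"turn": [0,0,0],"claw": 0.6},{"dp": [0,0,1],"turn": [0,0,0],"claw": 0.6},{"dp": [0,0,1],"turn": [0,0,0],"claw": 0.6}]}}

```text
t: 10.57
ee_pos: [607.4, -148.8, 100.5]
orientation: [-1.372, 0.901, -0.894]
ft_force: [0.6, -0.0, -0.6]
width: 52.4
```

Run:
```python
from h import *
d=save('wrist','w6'); print(d['obs']['ee_pos'],d['obs']['orientation'],d['obs']['width'])
```

```text
[ 607.39467557 -148.82337317  100.49478147] [-1.3718606   0.90125969 -0.89417972] 52.431562761054224
```

View pics/w6.png

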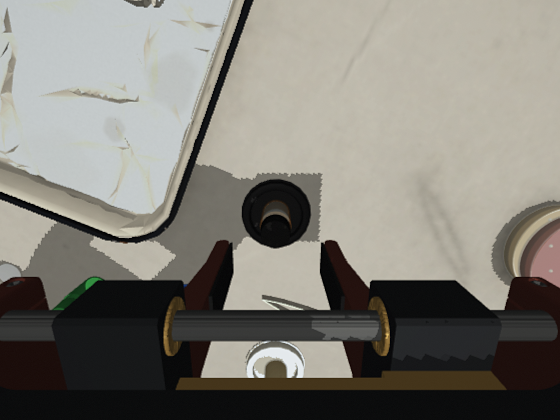

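The black vial stands centred in its well at (276,212). I'm moving to the blue vial at (440,66).

Emit:
{"op": "jog_arm", "data": {"steps": [{"dp": [-0.28,0.36,0],"turn": [0,0,0],"claw": 0.6},{"dp": [-0.6,0.75,0],"turn": [0,0,0],"claw": 0.6},{"dp": [-0.75,0.95,0],"turn": [0,0,0],"claw": 0.6},{"dp": [-0.75,0.95,0],"turn": [0,0,0],"claw": 0.6},{"dp": [-0.75,0.95,0],"turn": [0,0,0],"claw": 0.6}]}}

```text
t: 11.03
ee_pos: [544.9, -71.7, 97.3]
orientation: [-1.374, 0.904, -0.889]
ft_force: [1.2, -0.2, -0.2]
width: 52.7
```

Emit:
{"op": "jog_arm", "data": {"steps": [{"dp": [-0.28,0.36,0],"turn": [0,0,0],"claw": 0.6},{"dp": [-0.6,0.75,0],"turn": [0,0,0],"claw": 0.6},{"dp": [-0.75,0.95,0],"turn": [0,0,0],"claw": 0.6},{"dp": [-0.75,0.95,0],"turn": [0,0,0],"claw": 0.6},{"dp": [-0.75,0.95,0],"turn": [0,0,0],"claw": 0.6}]}}

```text
t: 11.45
ee_pos: [485.5, 4.2, 97.0]
orientation: [-1.375, 0.903, -0.889]
ft_force: [0.0, 0.3, 0.5]
width: 52.3
```

Emit:
{"op": "jog_arm", "data": {"steps": [{"dp": [-0.3,0.4,0],"turn": [0,0,0],"claw": 0.6},{"dp": [-0.57,0.77,0],"turn": [0,0,0],"claw": 0.6},{"dp": [-0.57,0.77,0],"turn": [0,0,0],"claw": 0.6},{"dp": [-0.57,0.77,0],"turn": [0,0,0],"claw": 0.6},{"dp": [-0.57,0.77,0],"turn": [0,0,0],"claw": 0.6}]}}

```text
t: 11.87
ee_pos: [442.1, 65.1, 97.1]
orientation: [-1.374, 0.902, -0.89]
ft_force: [0.5, -0.0, 1.3]
width: 52.5
```

Run:
```python
from h import *
d=save('wrist','w7'); print(d['obs']['ee_pos'],d['obs']['orientation'],d['obs']['width'])
print(proj(d,(440,66,53)))
```

```text
[442.06993211  65.10229375  97.08889028] [-1.37371254  0.90198051 -0.88995098] 52.523568660097816
[275.1 232.9]
```

View pics/w7.png

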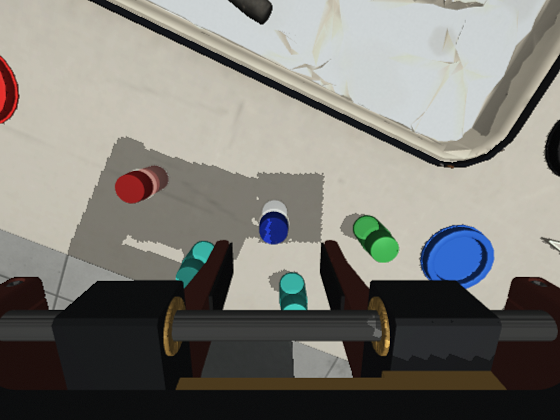

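The blue cap is at (273,227) and the green and teal vials stand clear of the fingers' path. I'm descending at (442,66).

Emit:
{"op": "jog_arm", "data": {"steps": [{"dp": [0,0.015,-0.15],"turn": [0,0,0],"claw": 0.6},{"dp": [0,0.015,-0.4],"turn": [0,0,0],"claw": 0.6},{"dp": [0,0.015,-0.7],"turn": [0,0,0],"claw": 0.6},{"dp": [0,0.015,-0.9],"turn": [0,0,0],"claw": 0.6},{"dp": [0,0.015,-1],"turn": [0,0,0],"claw": 0.6},{"dp": [0,0.015,-1],"turn": [0,0,0],"claw": 0.6},{"dp": [0,0.015,-1],"turn": [0,0,0],"claw": 0.6}]}}

```text
t: 12.5
ee_pos: [442.7, 65.5, 17.0]
orientation: [-1.373, 0.904, -0.891]
ft_force: [-0.3, 0.1, 0.6]
width: 52.4
```

Emit:
{"op": "jog_arm", "data": {"steps": [{"dp": [0,0,-0.05],"turn": [0,0,0],"claw": 0.45},{"dp": [0,0,-0.05],"turn": [0,0,0],"claw": 0.35},{"dp": [0,0,-0.05],"turn": [0,0,0],"claw": 0.25},{"dp": [0,0,-0.05],"turn": [0,0,0],"claw": 0.1},{"dp": [0,0,-0.05],"turn": [0,0,0],"claw": 0},{"dp": [0,0,-0.05],"turn": [0,0,0],"claw": 0},{"dp": [0,0,-0.05],"turn": [0,0,0],"claw": 0}]}}

```text
t: 13.08
ee_pos: [443.0, 65.6, 13.4]
orientation: [-1.373, 0.903, -0.892]
ft_force: [0.7, 0.7, 5.6]
width: 24.3
```

Lifting 80 mm so the blue vial passes over the green one on the way to its stand.

Emit:
{"op": "jog_arm", "data": {"steps": [{"dp": [0,0,0.2],"turn": [0,0,0],"claw": 0},{"dp": [0,0,0.5],"turn": [0,0,0],"claw": 0},{"dp": [0,0,0.85],"turn": [0,0,0],"claw": 0},{"dp": [0,0,1],"turn": [0,0,0],"claw": 0},{"dp": [0,0,1],"turn": [0,0,0],"claw": 0},{"dp": [0.05,-0.3,1],"turn": [0,0,0],"claw": 0},{"dp": [0.1,-0.6,1],"turn": [0,0,0],"claw": 0},{"dp": [0.15,-0.9,1],"turn": [0,0,0],"claw": 0},{"dp": [0.15,-1,1],"turn": [0,0,0],"claw": 0},{"dp": [0.15,-1,1],"turn": [0,0,0],"claw": 0},{"dp": [0.15,-1,1],"turn": [0,0,0],"claw": 0}]}}

```text
t: 14.0
ee_pos: [454.3, -14.3, 92.7]
orientation: [-1.373, 0.905, -0.892]
ft_force: [0.4, 0.9, 0.0]
width: 24.2
```

Emit:
{"op": "jog_arm", "data": {"steps": [{"dp": [0.05,-0.3,0],"turn": [0,0,0],"claw": 0},{"dp": [0.1,-0.6,0],"turn": [0,0,0],"claw": 0},{"dp": [0.17,-0.9,0],"turn": [0,0,0],"claw": 0},{"dp": [0.17,-1,0],"turn": [0,0,0],"claw": 0},{"dp": [0.17,-1,0],"turn": [0,0,0],"claw": 0},{"dp": [0.17,-1,0],"turn": [0,0,0],"claw": 0}]}}

```text
t: 14.5
ee_pos: [467.3, -93.5, 92.3]
orientation: [-1.373, 0.907, -0.891]
ft_force: [0.3, 0.7, -0.5]
width: 24.8
```

Target (470,-108), down to z about 54.

Emit:
{"op": "jog_arm", "data": {"steps": [{"dp": [0.03,-0.15,0],"turn": [0,0,0],"claw": 0},{"dp": [0.03,-0.18,-0.15],"turn": [0,0,0],"claw": 0},{"dp": [0.03,-0.18,-0.35],"turn": [0,0,0],"claw": 0},{"dp": [0.03,-0.18,-0.48],"turn": [0,0,0],"claw": 0},{"dp": [0.03,-0.18,-0.48],"turn": [0,0,0],"claw": 0},{"dp": [0.03,-0.18,-0.48],"turn": [0,0,0],"claw": 0}]}}

```text
t: 15.0
ee_pos: [469.1, -107.3, 53.4]
orientation: [-1.374, 0.908, -0.889]
ft_force: [0.1, 0.8, -0.9]
width: 24.7
```

Run:
```python
from h import *
d=save('wrist','w8'); print(d['obs']['ee_pos'],d['obs']['orientation'],d['obs']['width'])
e=d['obs']['ee_pos']; print(proj(d,(e[0],e[1],11)))
```

```text
[ 469.06919299 -107.29914678   53.41231922] [-1.3737487   0.90778576 -0.88896041] 24.680848222870225
[277.4 231.6]
```

View pics/w8.png

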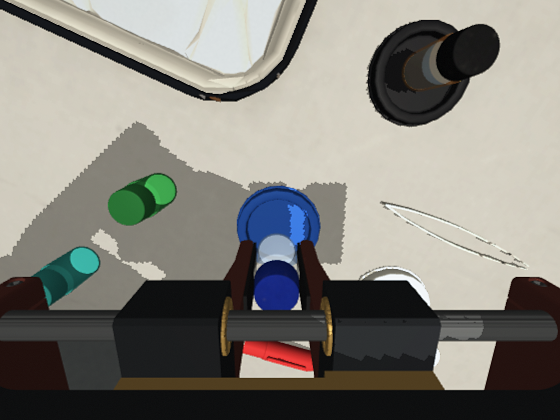

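The blue stand is centred about (278,226) under the vial. Lowering and releasing.

Emit:
{"op": "jog_arm", "data": {"steps": [{"dp": [0.02,0.0,-0.2],"turn": [0,0,0],"claw": 0},{"dp": [0.02,0.0,-0.35],"turn": [0,0,0],"claw": 0},{"dp": [0.02,0.0,-0.42],"turn": [0,0,0],"claw": 0},{"dp": [0.02,0.0,-0.445],"turn": [0,0,0],"claw": 0},{"dp": [0.02,0.0,-0.445],"turn": [0,0,0],"claw": 0},{"dp": [0.02,0.0,-0.445],"turn": [0,0,0],"claw": 0}]}}

```text
t: 15.55
ee_pos: [471.5, -107.5, 18.9]
orientation: [-1.373, 0.906, -0.89]
ft_force: [-0.6, 1.4, -0.7]
width: 24.6
```

Emit:
{"op": "jog_arm", "data": {"steps": [{"dp": [0,0,-0.005],"turn": [0,0,0],"claw": 0},{"dp": [0,0,-0.005],"turn": [0,0,0],"claw": 0.3},{"dp": [0,0,-0.005],"turn": [0,0,0],"claw": 0.35},{"dp": [0,0,-0.005],"turn": [0,0,0],"claw": 0.5},{"dp": [0,0,-0.005],"turn": [0,0,0],"claw": 0.6},{"dp": [0,0,-0.005],"turn": [0,0,0],"claw": 0.6},{"dp": [0,0,-0.005],"turn": [0,0,0],"claw": 0.6},{"dp": [0,0,0.2],"turn": [0,0,0],"claw": 0.6},{"dp": [0,0,0.5],"turn": [0,0,0],"claw": 0.6},{"dp": [0,0,0.9],"turn": [0,0,0],"claw": 0.6},{"dp": [0,0,1],"turn": [0,0,0],"claw": 0.6},{"dp": [0,0,1],"turn": [0,0,0],"claw": 0.6}]}}

```text
t: 16.55
ee_pos: [473.2, -108.0, 101.0]
orientation: [-1.372, 0.902, -0.894]
ft_force: [0.5, 0.2, -0.9]
width: 52.7
```

Run:
```python
from h import *
d=save('wrist','w9'); print(d['obs']['ee_pos'],d['obs']['orientation'],d['obs']['width'])
```

```text
[ 473.23500122 -107.97077997  100.99540066] [-1.37152777  0.90212884 -0.89399233] 52.70387296722915
```

View pics/w9.png

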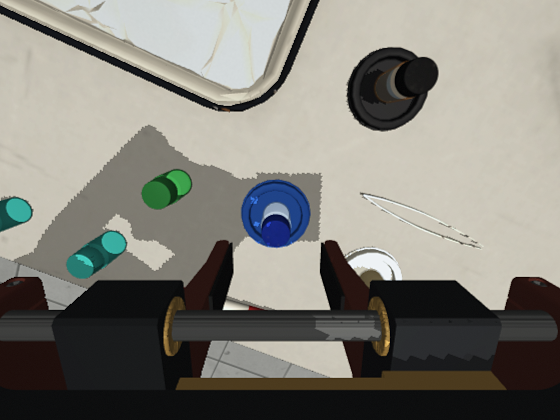

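The blue vial is seated in its stand at (276,213). I'm moving to the red vial at (427,176), 284 mm along +y.

Emit:
{"op": "jog_arm", "data": {"steps": [{"dp": [-0.08,0.4,0],"turn": [0,0,0],"claw": 0.6},{"dp": [-0.14,0.85,0],"turn": [0,0,0],"claw": 0.6},{"dp": [-0.16,1,0],"turn": [0,0,0],"claw": 0.6},{"dp": [-0.16,1,0],"turn": [0,0,0],"claw": 0.6},{"dp": [-0.16,1,0],"turn": [0,0,0],"claw": 0.6}]}}

```text
t: 17.02
ee_pos: [458.6, -27.3, 98.4]
orientation: [-1.374, 0.904, -0.889]
ft_force: [-0.0, 0.5, -0.2]
width: 52.7
```

Emit:
{"op": "jog_arm", "data": {"steps": [{"dp": [-0.08,0.4,0],"turn": [0,0,0],"claw": 0.6},{"dp": [-0.14,0.85,0],"turn": [0,0,0],"claw": 0.6},{"dp": [-0.16,1,0],"turn": [0,0,0],"claw": 0.6},{"dp": [-0.16,1,0],"turn": [0,0,0],"claw": 0.6},{"dp": [-0.16,1,0],"turn": [0,0,0],"claw": 0.6}]}}

```text
t: 17.43
ee_pos: [445.9, 52.2, 97.9]
orientation: [-1.375, 0.904, -0.889]
ft_force: [0.4, 0.4, -0.2]
width: 52.8
```

Emit:
{"op": "jog_arm", "data": {"steps": [{"dp": [-0.08,0.4,0],"turn": [0,0,0],"claw": 0.6},{"dp": [-0.14,0.85,0],"turn": [0,0,0],"claw": 0.6},{"dp": [-0.16,1,0],"turn": [0,0,0],"claw": 0.6},{"dp": [-0.16,1,0],"turn": [0,0,0],"claw": 0.6},{"dp": [-0.16,1,0],"turn": [0,0,0],"claw": 0.6}]}}

```text
t: 17.85
ee_pos: [433.5, 131.3, 97.6]
orientation: [-1.376, 0.904, -0.888]
ft_force: [0.4, -0.2, 0.5]
width: 52.6
```

Emit:
{"op": "jog_arm", "data": {"steps": [{"dp": [-0.05,0.35,0],"turn": [0,0,0],"claw": 0.6},{"dp": [-0.08,0.56,0],"turn": [0,0,0],"claw": 0.6},{"dp": [-0.08,0.56,0],"turn": [0,0,0],"claw": 0.6},{"dp": [-0.08,0.56,0],"turn": [0,0,0],"claw": 0.6},{"dp": [-0.08,0.56,0],"turn": [0,0,0],"claw": 0.6}]}}

```text
t: 18.27
ee_pos: [427.3, 174.7, 97.5]
orientation: [-1.376, 0.905, -0.889]
ft_force: [0.6, 0.5, -0.1]
width: 52.7
```

Run:
```python
from h import *
d=save('wrist','w10'); print(d['obs']['ee_pos'],d['obs']['orientation'],d['obs']['width'])
print(proj(d,(426,175,51)),proj(d,(440,330,11)))
```

```text
[427.27375695 174.66461529  97.45006144] [-1.37576848  0.90459843 -0.88912146] 52.688257715665415
[276.3 231. ] [111.2 127.1]
```

View pics/w10.png

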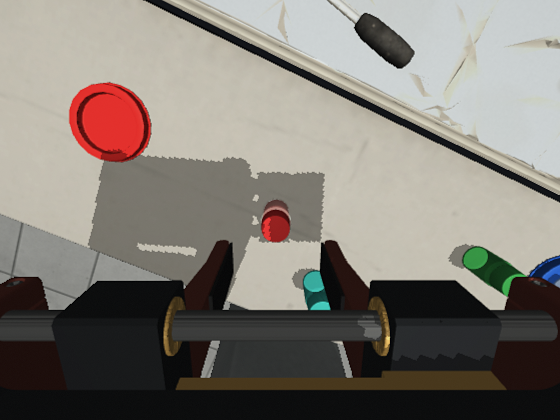

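The red cap is at (276,227) and its stand at (110,122), both within 3 mm of prediction. Descending and gripping.

Emit:
{"op": "jog_arm", "data": {"steps": [{"dp": [0,0.01,-0.15],"turn": [0,0,0],"claw": 0.6},{"dp": [0,0.015,-0.4],"turn": [0,0,0],"claw": 0.6},{"dp": [0,0.015,-0.7],"turn": [0,0,0],"claw": 0.6},{"dp": [0,0.015,-0.9],"turn": [0,0,0],"claw": 0.6},{"dp": [0,0.015,-1],"turn": [0,0,0],"claw": 0.6},{"dp": [0,0.015,-1],"turn": [0,0,0],"claw": 0.6},{"dp": [0,0.015,-1],"turn": [0,0,0],"claw": 0.6}]}}

```text
t: 18.9
ee_pos: [427.3, 175.3, 17.5]
orientation: [-1.376, 0.906, -0.89]
ft_force: [-0.0, 0.5, -0.1]
width: 52.7
```

Emit:
{"op": "jog_arm", "data": {"steps": [{"dp": [0,0,-0.05],"turn": [0,0,0],"claw": 0.45},{"dp": [0,0,-0.05],"turn": [0,0,0],"claw": 0.35},{"dp": [0,0,-0.05],"turn": [0,0,0],"claw": 0.25},{"dp": [0,0,-0.05],"turn": [0,0,0],"claw": 0.1},{"dp": [0,0,-0.05],"turn": [0,0,0],"claw": 0},{"dp": [0,0,-0.05],"turn": [0,0,0],"claw": 0},{"dp": [0,0,-0.05],"turn": [0,0,0],"claw": 0}]}}

```text
t: 19.48
ee_pos: [427.6, 175.4, 13.9]
orientation: [-1.375, 0.905, -0.89]
ft_force: [-1.4, 0.1, 5.4]
width: 24.4
```

Red target is (443,331), a shift of +15 in x and +156 in y.

Emit:
{"op": "jog_arm", "data": {"steps": [{"dp": [0,0,0.2],"turn": [0,0,0],"claw": 0},{"dp": [0,0,0.5],"turn": [0,0,0],"claw": 0},{"dp": [0,0.3,0.5],"turn": [0,0,0],"claw": 0},{"dp": [0.05,0.6,0.5],"turn": [0,0,0],"claw": 0},{"dp": [0.1,0.9,0.5],"turn": [0,0,0],"claw": 0},{"dp": [0.1,1,0.5],"turn": [0,0,0],"claw": 0},{"dp": [0.1,1,0.5],"turn": [0,0,0],"claw": 0},{"dp": [0.1,1,0.5],"turn": [0,0,0],"claw": 0}]}}

```text
t: 20.15
ee_pos: [434.8, 255.1, 53.6]
orientation: [-1.377, 0.905, -0.889]
ft_force: [-0.3, -0.8, -0.1]
width: 24.5
```

Emit:
{"op": "jog_arm", "data": {"steps": [{"dp": [0.05,0.3,0],"turn": [0,0,0],"claw": 0},{"dp": [0.08,0.6,0],"turn": [0,0,0],"claw": 0},{"dp": [0.09,0.85,0],"turn": [0,0,0],"claw": 0},{"dp": [0.09,0.96,0],"turn": [0,0,0],"claw": 0},{"dp": [0.09,0.96,0],"turn": [0,0,0],"claw": 0},{"dp": [0.09,0.96,0],"turn": [0,0,0],"claw": 0},{"dp": [0.09,0.96,0],"turn": [0,0,0],"claw": 0}]}}

```text
t: 20.73
ee_pos: [441.3, 330.2, 53.2]
orientation: [-1.379, 0.906, -0.889]
ft_force: [-0.5, -0.8, -1.1]
width: 24.4
```

Run:
```python
from h import *
d=save('wrist','w11'); print(d['obs']['ee_pos'],d['obs']['orientation'],d['obs']['width'])
e=d['obs']['ee_pos']; print(proj(d,(e[0],e[1],11)))
```

```text
[441.34483731 330.19525092  53.21279875] [-1.37861942  0.90605112 -0.88900341] 24.374024803605604
[277.3 231.5]
```

View pics/w11.png

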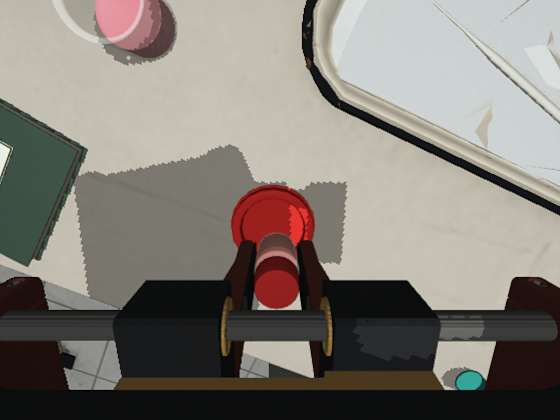

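The red stand is centred at (273,226), about 3 mm to the left. I'm correcting (+1,+3) and lowering.

Emit:
{"op": "jog_arm", "data": {"steps": [{"dp": [0.01,0.04,-0.2],"turn": [0,0,0],"claw": 0},{"dp": [0.01,0.04,-0.35],"turn": [0,0,0],"claw": 0},{"dp": [0.01,0.04,-0.42],"turn": [0,0,0],"claw": 0},{"dp": [0.01,0.04,-0.44],"turn": [0,0,0],"claw": 0},{"dp": [0.01,0.04,-0.44],"turn": [0,0,0],"claw": 0},{"dp": [0.01,0.04,-0.44],"turn": [0,0,0],"claw": 0}]}}

```text
t: 21.28
ee_pos: [442.1, 332.9, 17.8]
orientation: [-1.379, 0.907, -0.889]
ft_force: [-0.2, -0.1, -1.0]
width: 24.2
```

Emit:
{"op": "jog_arm", "data": {"steps": [{"dp": [0,0,-0.005],"turn": [0,0,0],"claw": 0},{"dp": [0,0,-0.005],"turn": [0,0,0],"claw": 0.3},{"dp": [0,0,-0.005],"turn": [0,0,0],"claw": 0.35},{"dp": [0,0,-0.005],"turn": [0,0,0],"claw": 0.5},{"dp": [0,0,-0.005],"turn": [0,0,0],"claw": 0.6},{"dp": [0,0,-0.005],"turn": [0,0,0],"claw": 0.6},{"dp": [0,0,-0.005],"turn": [0,0,0],"claw": 0.6},{"dp": [0,0,0.2],"turn": [0,0,0],"claw": 0.6},{"dp": [0,0,0.5],"turn": [0,0,0],"claw": 0.6},{"dp": [0,0,0.9],"turn": [0,0,0],"claw": 0.6},{"dp": [0,0,1],"turn": [0,0,0],"claw": 0.6},{"dp": [0,0,1],"turn": [0,0,0],"claw": 0.6}]}}

```text
t: 22.28
ee_pos: [443.6, 334.0, 100.3]
orientation: [-1.374, 0.905, -0.89]
ft_force: [-0.6, 0.7, -0.8]
width: 53.0
```

Run:
```python
from h import *
d=save('wrist','w12'); print(d['obs']['ee_pos'],d['obs']['width'],d['obs']['ft_force'])
save('top','top1');save('side','side1')
im=np.hstack([cv2.resize(cv2.imread('pics/side1.png')[140:360,220:400],None,fx=2.2,fy=2.6)])
cv2.imwrite('pics/s1c.png',im)
im=cv2.imread('pics/top1.png')[140:290,90:460]; cv2.imwrite('pics/t1c.png',cv2.resize(im,None,fx=2.15,fy=2.15,interpolation=cv2.INTER_CUBIC))
```

```text
[443.63512493 334.0232241  100.25988289] 53.00765440194977 [-0.59119891  0.68175981 -0.76267408]
```

View pics/w12.png

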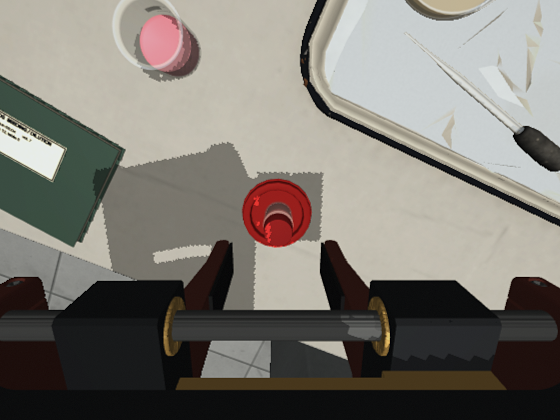

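View pics/s1c.png

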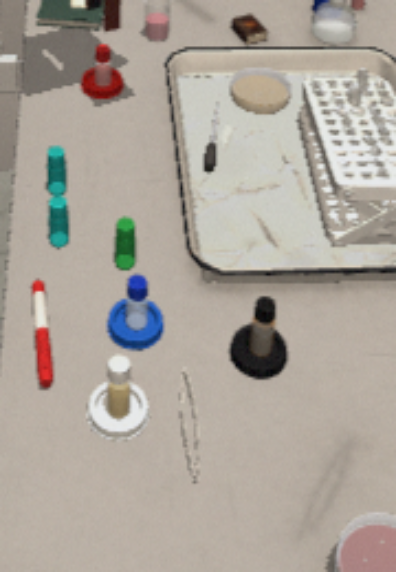

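View pics/t1c.png

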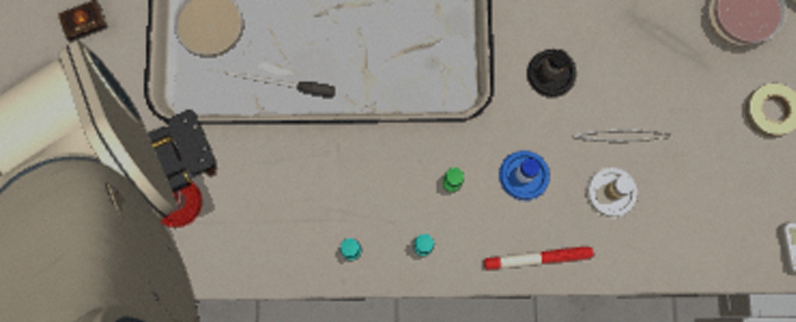

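All four vials stand in their wells, and the beaker and look-alikes are where they were. One numeric check of the cap offsets against the stand centres before handing in.

Run:
```python
from h import *
im=cv2.imread('pics/top1.png'); 
cs=[cv2.resize(im[y-20:y+20,x-24:x+24],(384,300),interpolation=cv2.INTER_CUBIC) for x,y in ((334,221),(375,229),(346,174))]
s=cv2.imread('pics/side1.png'); cs2=[cv2.resize(s[y-22:y+18,x-24:x+24],(256,280),interpolation=cv2.INTER_CUBIC) for x,y in ((267,172),(281,262),(274,295))]+[cv2.resize(s[270-20:270+20,337-24:337+24],(256,280),interpolation=cv2.INTER_CUBIC)][:0]
a=cv2.resize(np.hstack(cs),(780,260)); b=cv2.resize(np.hstack(cs2),(780,290)); cv2.imwrite('pics/chk.png',np.vstack([a,b]))
```

```text
(no output)
```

View pics/chk.png

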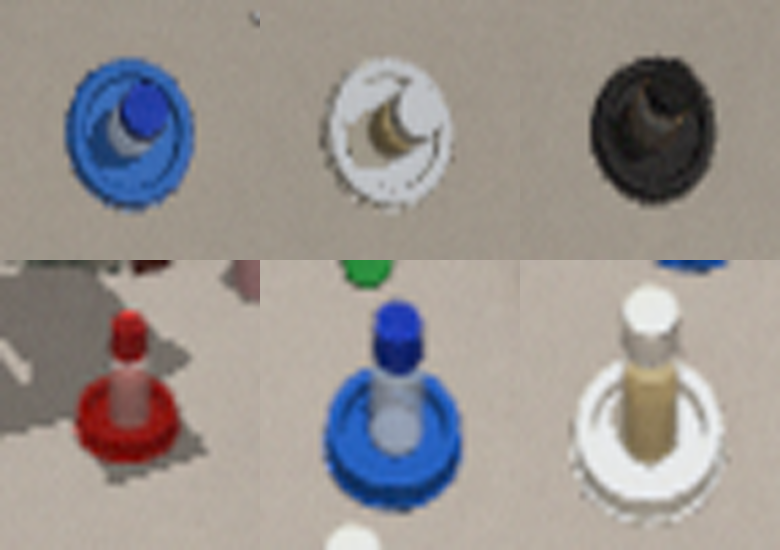

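Run:
```python
from h import *
d=np.load('pics/top1.npy',allow_pickle=True).item()
for n,u,v,z in [('b',336.4,217.8,57),('w',380.5,226,63),('k',350,167.8,63),('sb',333.9,221.4,11),('sw',375,229.4,11),('sk',346.5,174.1,11)]: print(n,world(d,u,v,z).round(0))
w=np.load('pics/w12.npy',allow_pickle=True).item()
for x in (438,443,448): print(proj(w,(x,333,55)),proj(w,(x,333,11)))
```

```text
b [ 470. -107.   57.]
w [ 446. -219.   63.]
k [ 603. -148.   63.]
sb [ 468. -107.   11.]
sw [ 445. -217.   11.]
sk [ 601. -148.   11.]
[275.6 237.2] [276.1 219.2]
[278.2 231.6] [278.3 214.4]
[280.9 225.9] [280.6 209.5]
```

```bash
python3 -c "
from h import *
print(ctrl.close_job())"
```

```text
the job is handed in; nothing more can be done
None
```

All four vials are standing upright in the stands that match their caps. I lowered each one to the well floor, released it and backed the open gripper clear. The job was handed in at about 22 s of the 112 s allowed; no verdict is reported.

- **White, black and blue:** in the final top view their cap centres were within about 2 mm of their stand centres.
- **Red:** the arm hid it from the top camera. The wrist view put it within a few mm of its stand centre, and the side view showed it upright.
- **Beaker and look-alikes:** I did not touch or move the pink beaker or the green and turquoise vials. The final pictures showed the look-alikes unmoved. The beaker looked upright and in place, but I did not re-measure its position.
- **Disagreements:** wrist-camera and top-camera positions differed by 2 to 4 mm for the black vial and stand and the red stand. I corrected for this before placing them.

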